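Let the masked end of a panel blank overhang the riser

ROBOT

A 6-joint arm with a two-finger parallel gripper is mounted at the origin on the work surface; the furniture and walls round the work are solid. World frame = base frame: x ahead of the robot, y to its left, z up, the work surface at z = 0. Lengths are in mm, angles in rad, forces in N, time in s.
With the tool pointing down it reaches from about 300 to 775 mm from the base axis. Payload 14.6 kg.
Tool frame: the origin (TCP) lies on the centre line of the jaws, within the pads' length; the fingertips stand 19 mm ahead of it and the grasp point (between the pads) is the TCP (bot.tip_reach is the distance from the TCP to the fingertips, in mm); z points along the fingers, y is the line along which they close (so a half turn about z gives the same grasp; the last joint's range is limited). The gripper opens to 85 mm and grips with 20 to 120 N. Pads are 22 mm wide; open, the fingers measure 114 mm over their backs; the gripper's body (76 mm by 85 mm) begins 54 mm behind the grasp point. The pads swing forward as they close: fully open they stand 13 mm farther back than shut.
Start: joints at [1.218, 0.3, 1.521, -0, 1.321, -0.067], TCP at [155.056, 527.681, 250.281] pointing down, gripper open.
Joint ranges: [-3.03, 3.03], [-0.79, 2.21], [0.23, 2.52], [-1.04, 4.18], [0, 3.07], [-2.55, 2.55]. Speed limits (rad/s): [2.22, 2.22, 2.57, 3.14, 3.14, 3.14].

INTERFACE

Orientations are given as a unit quaternion [w, x, y, z].
In Python, from rig import bot gives the robot as it stands. Calls block until the motion is done:
- bot.move_to(position, orientation): joint-space move of the TCP to a pose.
- bot.servo_line(position, attitude=None, speed=150, until_force=None): straight line of the TCP; attitude=None keeps the orientation; speed is the mean speed in mm/s. With until_force (N) it stops when the force on the tool has changed by that much, and returns True; else False.
- bot.move_joints(angles): joint-space move.
- bot.move_gripper(opening, grip_force=None): finger opening in mm; grip_force is the grip in N (None keeps the last); returns when the fingers have stopped.
- bot.dwell(seconds).
- bot.ik(position, orientation): joint angles nearest the present ones, or None.
- bot.read_state(): the state.
- bot.read_camera(name): name is "side" or "top" or "wrist"; returns a dict with "image" (384x512x3 uint8, blue, green, red), "depth" (384x512 float32, mm along the optical axis (not along the pixel's ray), 0 where there is no reading), "fovy" (degrees; the focal length in pixels is half the picture's height over the tangent of half this angle, whatever the lens; pixels are square), "cx", "cy" (the principal point, pixels), "k1" (the pictures are not rectified: a ray, as slopes to the right and down, at radius r is drawn at 1 + k1 r^2 times it, then the intrinsics apply), "eye" and "attitude" of the camera in the world; the wrist camera has in their place "mount" (4x4, takes a point from camera to tool coordinates, whose origin is the TCP and whose axes are the flange's). Camera axes: x right, y down, z forward; pixel columns grow to the right and rows downward; lengths in mm; the calibration is good to about 2 mm. A picture is of the moment at which its call begins: read the wrist's pose just before it.
A pose or a line that the arm cannot do raises bot.MotionError and nothing moves.
- bot.finish_job(): hands the job in; it is judged then, once.
The state is a dict: "clock": time; "joint_positions": joint angles; "qvel": joint speeds; "effort": joint torques, N m; "ee_pos": TCP position; "tool_rot": TCP orientation; "ft_force": force on the tool from outside, world axes, zero at the start; "moment": the same for the moment, N m; "grip_width": finger opening in mm; "grip_force": force on a finger pad.
Only numpy, scipy, OpenCV 4.12 (cv2) and the standard library are available. Lean on these libraries where they do the work, as an engineer would, in place of code of your own. Each camera call takes 0.05 s, during which the arm holds its last target. There are 200 camera calls.

TASK

Using only the fingertips, push the aluminium panel lying on the wooden riser towards the riser's near end, until its whole blue-masked end stands out past the end of the board and the line where the blue begins is over the board's end edge. The panel must end lying flat and square on the board, its long left side up against the aluminium fence strip, so that the masked end can be clamped and drilled. Do not pick the panel up or let it fall, leave the other things on the table where they are, and take the hand away afterwards.

Things in the scene. Friction and masses are not known exactly. Their poses are not given: they have to be found in the camera images.
- ledge: fixed wooden riser, yaw within 0.25 rad. Origin: middle of its foot, on the table. x away from the robot along its length (board from -100 to +100 mm), y to the left. The board's level top is 50 mm up, from y=-65 (open right edge) to +55 mm, the inner face of the aluminium fence (6 mm thick, top 12 mm above the board, full length). Both ends are open; the panel is to overhang the -x (near) end.
- panel: loose aluminium panel blank, 120 mm (x) by 75 mm (y) by 6 mm thick, about 0.16 kg, lying on the board its middle 17 to 26 mm off the fence and up to 0.12 rad askew. Origin: centre of its underside. The last 32 mm at its near (-x) end (x=-60 to -28 mm) are masked with blue film. It slides with dry friction, under 3 N to push.
- panel_line (a point): point on the panel's underside at the line where the blue masking begins, mid width: panel frame (-28, 0, 0) mm
- panel_side (a point): middle of the panel's long left edge, on its underside: panel frame (0, +37.5, 0) mm; against the fence it stands at y=+55 mm in the ledge's frame
- ledge_end (a point): point on the top edge of the board's near (-x) end, where the blue line must come: ledge frame (-100, +17.5, 50) mm; axes as the ledge
- power_strip: fixed white power strip lying on the table to the right of the riser, 315x55 mm, 47 mm high, running mostly away from the robot, with black plugs in it that stand up to about 100 mm above the table; an obstacle only. Origin: centre of its underside
- parts_cabinet: fixed blue drawer cabinet, 150 mm (x) by 300 mm (y), 172 mm high with a carrying handle on top to about 205 mm, standing to the left of the riser; an obstacle only. Origin: centre of its underside
- tape_roll_0: roll of black tape lying flat, 51x48x19 mm; a loose bystander, not to be disturbed. Origin: centre of its underside
- solder_spool: solder spool standing on its flange, 57 mm across, 42 mm high, blue flanges; a loose bystander, not to be disturbed. Origin: centre of its underside
- relay: light grey relay block with black foot, 21x28x35 mm high; a loose bystander, not to be disturbed. Origin: centre of its underside
- heatsink: small black finned heatsink, 30x35x20 mm high; a loose bystander, not to be disturbed. Origin: centre of its underside
Mind the look-alikes: they are no part of the job. There is more than one size of the panel; the one meant has the size given above.

How it is judged (in metres and radians):
At the end, for the whole second after the job is handed in: The blue line is within 10 mm of the board's near end edge, the middle of the panel's left edge within 5 mm of the fence, the panel square to the ledge within 0.05 rad, flat on the board and at rest (x of panel_line in the frame of ledge_end between -0.01 and 0.01 m and y of panel_side in the frame of ledge above 0.05 m and angle between the y axis of panel and the y axis of ledge, either way round below 0.05 rad and angle between panel's own z axis and vertical below 0.04 rad and z of panel in the frame of ledge between 0.047 and 0.053 m and linear speed of panel below 0.01 m/s); the robot touches nothing.
It fails at once if the panel is lifted or carried: its centre more than 8 mm above the board (z of panel in the frame of ledge above 0.058 m).
It fails at once if the panel is tipped by more than 0.15 rad (angle between panel's own z axis and vertical above 0.15 rad).
It fails at once if the panel falls off the riser (z of panel in the frame of ledge below 0.035 m).
It fails at once if another thing on the table is moved by more than 15 mm (distance of any of tape_roll_0, solder_spool, relay, heatsink from where it was at the start of the episode above 0.015 m).
It also fails if it takes over 54 s, if anything falls off the work surface, if the arm or the gripper's body presses on something with over 40 N, if the wrist force passes 120 N, or if a joint passes its speed limit or range.

## Working session

There is one attempt and no reset: what is moved stays moved. The work goes in short steps, each a Python script; the robot and the scene stay as the last script left them, time stands still between calls to the robot, and variables do not carry over. Pictures are saved under pics/ and viewed, at most 10 in all, crops included, and the job is handed in when it is done.

```bash
mkdir -p pics; ls; cat > h.py <<'E'
import numpy as np, cv2
from scipy.spatial.transform import Rotation as R
from rig import bot
def q2R(q): return R.from_quat([q[1],q[2],q[3],q[0]]).as_matrix()
def cam(name):
    s=bot.read_state(); c=bot.read_camera(name); c=dict(c)
    if name=="wrist":
        M=np.array(c["mount"]); T=np.eye(4); T[:3,:3]=q2R(s["tool_rot"]); T[:3,3]=s["ee_pos"]
        c["T"]=T@M
    else:
        T=np.eye(4); a=np.array(c["attitude"]); T[:3,:3]=q2R(a) if a.size==4 else a; T[:3,3]=c["eye"]; c["T"]=T
    h=c["image"].shape[0]; c["f"]=h/2/np.tan(np.radians(c["fovy"])/2)
    return c
def rays(c,uv):
    uv=np.atleast_2d(np.array(uv,float)); d=(uv-[c["cx"],c["cy"]])/c["f"]; p=d.copy()
    for _ in range(20): p=d/(1+c["k1"]*(p**2).sum(1,keepdims=True))
    return np.c_[p,np.ones(len(p))]
def at_z(c,uv,z):
    r=rays(c,uv)@c["T"][:3,:3].T; e=c["T"][:3,3]
    return e+r*((z-e[2])/r[:,2])[:,None]
def by_depth(c):
    h,w=c["depth"].shape; u,v=np.meshgrid(np.arange(w),np.arange(h))
    r=rays(c,np.c_[u.ravel(),v.ravel()])*c["depth"].reshape(-1,1)
    P=r@c["T"][:3,:3].T+c["T"][:3,3]; P[c["depth"].ravel()==0]=np.nan
    return P.reshape(h,w,3)
E
python3 - <<'E'
from h import *
import pickle
s=bot.read_state(); print(s["clock"],s["ee_pos"],s["tool_rot"],bot.tip_reach)
for n in ("top","side"):
    c=cam(n); pickle.dump(c,open(n+".pkl","wb")); print(n,c["T"].round(2),c["f"],c["k1"])
    cv2.imwrite(f"pics/{n}0.png",cv2.resize(c["image"],None,fx=1.5,fy=1.5))
E
```

```text
pics
0.0 [154.97178453 527.48649622 249.71813052] [-1.22575124e-04  1.42404910e-01  9.89808309e-01 -5.80696331e-04] 19.0
top [[-3.00000e-02 -9.90000e-01  1.40000e-01  1.70070e+02]
 [-1.00000e+00  3.00000e-02 -0.00000e+00  3.59200e+01]
 [-0.00000e+00 -1.40000e-01 -9.90000e-01  1.60224e+03]
 [ 0.00000e+00  0.00000e+00  0.00000e+00  1.00000e+00]] 452.69345632072697 0.060568961810786685
side [[ 9.0000e-01 -2.7000e-01  3.5000e-01 -2.6120e+01]
 [-4.4000e-01 -5.7000e-01  6.9000e-01 -7.6014e+02]
 [ 2.0000e-02 -7.7000e-01 -6.3000e-01  7.9665e+02]
 [ 0.0000e+00  0.0000e+00  0.0000e+00  1.0000e+00]] 376.83204584485736 0.04263805603625459
```

View pics/top0.png

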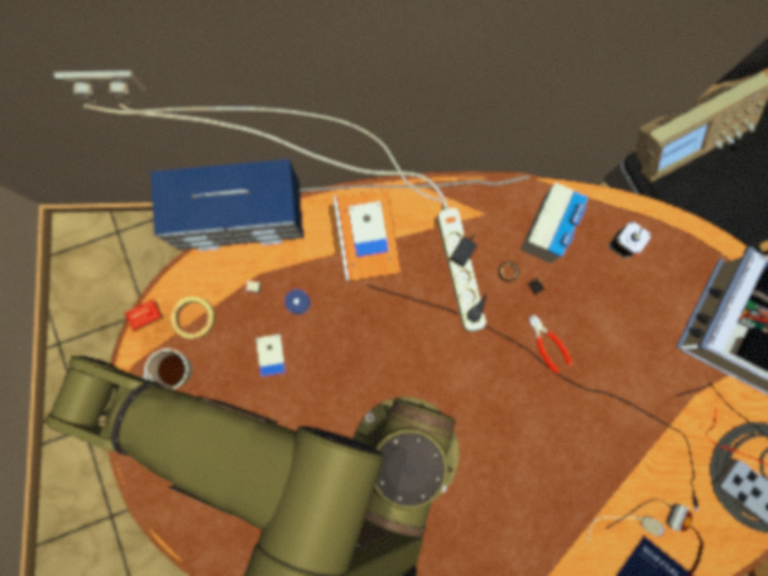

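View pics/side0.png

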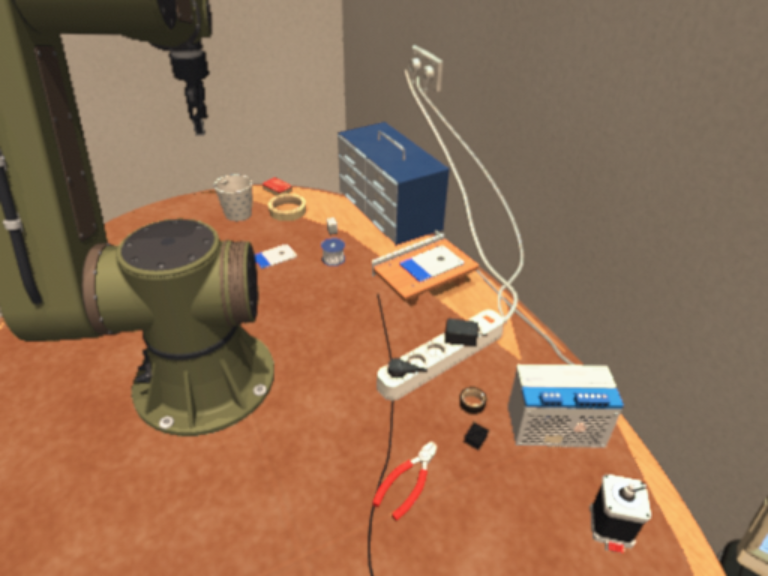

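The top picture shows the riser at about (368,233), with the target panel on it (blue end at (371,247)). The panel at (270,353) is the look-alike on the table. The power strip is right of the riser, the cabinet upper left and the spool at (297,301). I'll move in for a wrist view.

```bash
python3 - <<'E'
from h import *
import pickle
c=pickle.load(open("top.pkl","rb"))
for n,uv,z in [("fenceNear",(347,278),56),("fenceFar",(336,196),56),("boardNR",(399,271),50),("boardFR",(386,192),50),("panel",(368,228),56),("spool",(297,301),42),("relay",(253,287),35),("cabNR",(301,238),172),("stripNear",(475,325),47),("plug",(462,250),90)]:
    print(n,at_z(c,np.array(uv)/1.5,z).round(0)[0])
w=cam("wrist"); print(np.array(w["mount"]).round(3).tolist(),w["f"],w["k1"],w["cx"],w["cy"])
B=at_z(c,np.array((368,233))/1.5,50)[0]
s=bot.read_state()
# view pose: tool down, tool y along world y; try both
for q in ([0,0,1,0],[0,1,0,0]):
    print(q,[ (dx, bot.ik([B[0]+dx,B[1],300],q)) for dx in (-60,-120)])
E
```

```text
fenceNear [396. 121.  56.]
fenceFar [591. 143.  56.]
boardNR [410.   1.  50.]
boardFR [599.  26.  50.]
panel [512.  70.  56.]
spool [348. 238.  42.]
relay [384. 341.  35.]
cabNR [469. 212. 172.]
stripNear [ 281. -169.   47.]
plug [ 448. -142.   90.]
[[-0.0, -0.965, -0.261, 65.316], [1.0, -0.0, 0.001, -0.793], [-0.001, -0.261, 0.965, -123.504], [0.0, 0.0, 0.0, 1.0]] 321.8544234895569 -0.05866883269070939 259.8618123959432 187.47231490101842
[0, 0, 1, 0] [(-60, array([ 7.64615225e-02,  2.97064762e-02,  1.71891449e+00, -4.44089210e-16,
        1.39297168e+00, -1.49433480e+00])), (-120, array([ 8.83284300e-02, -1.12063255e-01,  1.85497863e+00, -4.44089210e-16,
        1.39867728e+00, -1.48246790e+00]))]
[0, 1, 0, 0] [(-60, array([ 7.64615225e-02,  2.97064762e-02,  1.71891449e+00, -4.44089210e-16,
        1.39297168e+00,  1.64725785e+00])), (-120, array([ 8.83284300e-02, -1.12063255e-01,  1.85497863e+00, -4.44089210e-16,
        1.39867728e+00,  1.65912476e+00]))]
```

```bash
python3 - <<'E'
from h import *
import pickle
s=bot.read_state(); p=s["ee_pos"]
bot.servo_line([p[0],p[1],330],speed=200)
bot.move_to([505,70,300],[0,0,1,0])
bot.move_gripper(0)
c=cam("wrist"); pickle.dump(c,open("w1.pkl","wb"))
s=bot.read_state(); print(s["clock"],s["ee_pos"],s["grip_width"],s["ft_force"])
cv2.imwrite("pics/w1.png",cv2.resize(c["image"],None,fx=1.56,fy=1.56,interpolation=cv2.INTER_CUBIC))
P=by_depth(c); print(P[::48,::64,2].round(0))
E
```

```text
3.5917 [505.01482948  69.98393682 299.99828332] -0.1464081345312187 [ 0.16148919  0.2518877  -0.22096929]
[[   1.   41.   -1.   -0.    1.    1.   -0.    1.]
 [   1.   40.   -1.   -1.   -0.    0.    0.   -0.]
 [  17.   77.    2.   -1.   48.    1.    0.    0.]
 [   1.   -0.    6.    0.   56.    1.   -1.   18.]
 [   1.   -1.   23.   -0.   56.   62.   32.  173.]
 [   0.    7.   -0.    5.  302.   -1.   37.  171.]
 [-103. -110.  338.  335.  318.  331.  339.  173.]
 [  29.  361.  353.  366.  358.  365.  351.  360.]]
```

View pics/w1.png

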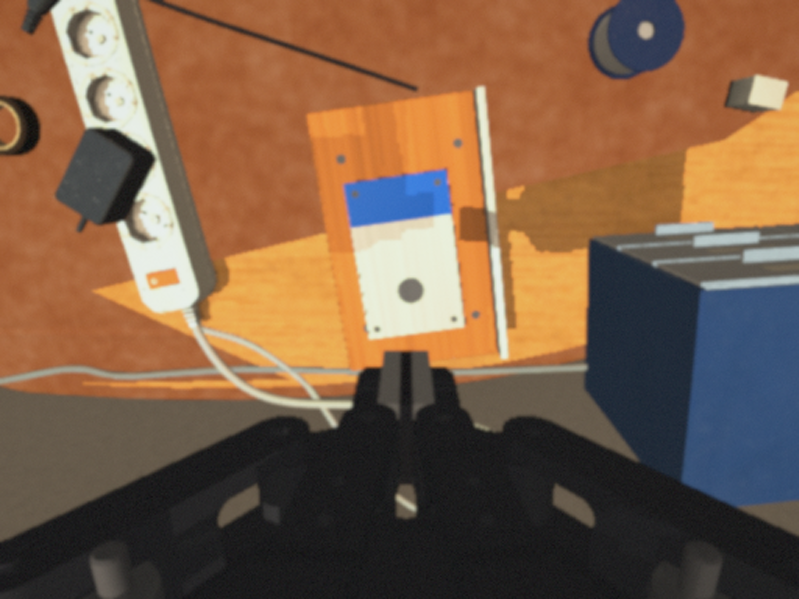

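The wrist view has the near end at the top. The board's near corners are at about (307,114) and (475,92), and the fence's inner top edge runs (477,88) to (500,358). The panel corners are at (345,184), (446,169), (464,327) and (369,340), and the blue line runs (351,228) to (451,213).

```bash
cat >> h.py <<'E'
def fit(model,world):
    "2D rigid fit: returns yaw,origin,residuals"
    m=np.array(model,float);w=np.array(world)[:,:2];mc,wc=m.mean(0),w.mean(0);a,b=m-mc,w-wc
    t=np.arctan2((a[:,0]*b[:,1]-a[:,1]*b[:,0]).sum(),(a*b).sum());C=np.array([[np.cos(t),-np.sin(t)],[np.sin(t),np.cos(t)]])
    return t,wc-C@mc,(w-(m@C.T+wc-C@mc))
PM=[(-60,-37.5),(-60,37.5),(60,37.5),(60,-37.5),(-28,-37.5),(-28,37.5)]
E
python3 - <<'E'
from h import *
import pickle
c=pickle.load(open("w1.pkl","rb")); k=1/1.56
pw=at_z(c,np.array([(345,184),(446,169),(464,327),(369,340),(351,228),(451,213)])*k,56)
t,o,r=fit(PM,pw); print("panel",t,o,r.round(1).tolist())
b=at_z(c,np.array([(307,114),(475,93)])*k,50); f=at_z(c,np.array([(476.5,88),(500,358)])*k,62)
print("board near",b.round(1),"fence",f.round(1))
d=f[1]-f[0]; print("yaw fence",np.arctan2(d[1],d[0]),np.linalg.norm(d)); e=b[1]-b[0]; print("yaw end",np.arctan2(-e[0],e[1]),np.linalg.norm(e))
E
```

```text
panel 0.13660682706067476 [512.43600974  69.81736113] [[0.1, 1.3], [-0.1, -0.6], [-0.1, -0.6], [0.4, 0.0], [0.2, 0.5], [-0.5, -0.7]]
board near [[409.5  -0.5  50. ]
 [395.5 118.1  50. ]] fence [[393.6 117.5  62. ]
 [590.1 142.6  62. ]]
yaw fence 0.12725637820940355 198.06519806251006
yaw end 0.11757833475849788 119.52344546656767
```

```bash
cat >> h.py <<'E'
import json,os
if os.path.exists("ledge.json"):
    PSI,OX,OY=json.load(open("ledge.json"))
    Q=[0,-np.sin(PSI/2),np.cos(PSI/2),0]
    def L(x,y,z=None):
        a=[OX+x*np.cos(PSI)-y*np.sin(PSI),OY+x*np.sin(PSI)+y*np.cos(PSI)]
        return a if z is None else a+[z]
    def toL(p):
        dx,dy=p[0]-OX,p[1]-OY
        return np.array([dx*np.cos(PSI)+dy*np.sin(PSI),-dx*np.sin(PSI)+dy*np.cos(PSI)])
    def st(tag):
        s=bot.read_state(); print(tag,round(s["clock"],2),toL(s["ee_pos"]).round(1),round(s["ee_pos"][2],2),np.round(s["ft_force"],2))
E
python3 - <<'E'
from h import *
w=[(409.5,-.5),(395.5,118.1),(393.6,117.5),(590.1,142.6)]
t,o,r=fit([(-100,-65),(-100,55),(-100,55),(100,55)],w); print(t,o,r.round(1).tolist())
json.dump([t,*o],open("ledge.json","w"))
E
python3 - <<'E'
from h import *
p=toL((512.44,69.82)); print("panel in ledge",p,0.1366-PSI, bot.tip_reach)
x,y=p[0],p[1]-37.5-14
bot.move_to(L(x,y,110),Q)
print(bot.servo_line(L(x,y,92),speed=60), end=" "); st("pre")
hit=bot.servo_line(L(x,y,66),speed=12,until_force=3); st(hit)
E
```

```text
0.12723567794436907 [499.94313912  75.97172134] [[0.5, 0.7], [1.7, 0.3], [-0.2, -0.3], [-2.1, -0.6]]
panel in ledge [11.61523369 -7.68775347] 0.009364322055630925 19.0
False pre 4.85 [ 11.6 -59.1] 91.9 [0.46 0.53 0.  ]
True 6.54 [ 11.6 -59.2] 69.05 [-1.98 -0.76  5.61]
```

```bash
python3 - <<'E'
from h import *
import pickle
x=11.6
bot.servo_line(L(x,-59.1,71.8),speed=20); st("up")
h=bot.servo_line(L(x,-35,71.8),speed=30,until_force=8); st(h)
if not h:
    h=bot.servo_line(L(x,-17,71.8),speed=12,until_force=6); st(h)
c=cam("wrist"); pickle.dump(c,open("w2.pkl","wb"))
cv2.imwrite("pics/w2.png",cv2.resize(c["image"],None,fx=1.56,fy=1.56,interpolation=cv2.INTER_CUBIC))
E
```

```text
up 6.86 [ 11.6 -59.1] 71.84 [-0.04 -0.29 -0.36]
False 7.81 [ 11.6 -35.1] 71.84 [ 1.35  0.39 -0.55]
True 8.67 [ 11.8 -26.1] 71.74 [ 1.21 -2.97  1.23]
```

View pics/w2.png

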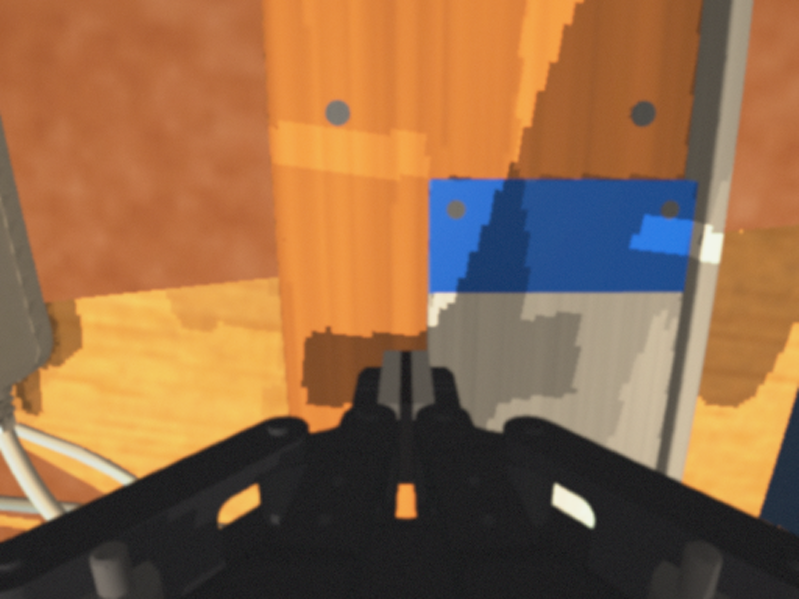

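The contact came at y=-26, as predicted, with the panel's left edge at the fence (696,180). Next is the end push, stopping a little short.

```bash
python3 - <<'E'
from h import *
import pickle
Z=71.8
bot.servo_line(L(11.6,-38,Z),speed=40)
bot.servo_line(L(11.6,-38,95),speed=80)
bot.servo_line(L(97,17.5,95),speed=120)
bot.servo_line(L(97,17.5,Z),speed=50); st("down")
h=bot.servo_line(L(78,17.5,Z),speed=25,until_force=10); st(h)
if not h: h=bot.servo_line(L(6,17.5,Z),speed=25,until_force=10); st(h)
c=cam("wrist"); pickle.dump(c,open("w3.pkl","wb"))
cv2.imwrite("pics/w3.png",cv2.resize(c["image"],None,fx=1.56,fy=1.56,interpolation=cv2.INTER_CUBIC))
E
```

```text
down 11.22 [97.  17.5] 71.7 [-0.32 -0.01 -0.05]
False 12.13 [78.1 17.5] 71.81 [-0.08 -0.69  0.09]
False 15.17 [ 6.1 17.5] 71.82 [ 1.73 -1.07  0.35]
```

View pics/w3.png

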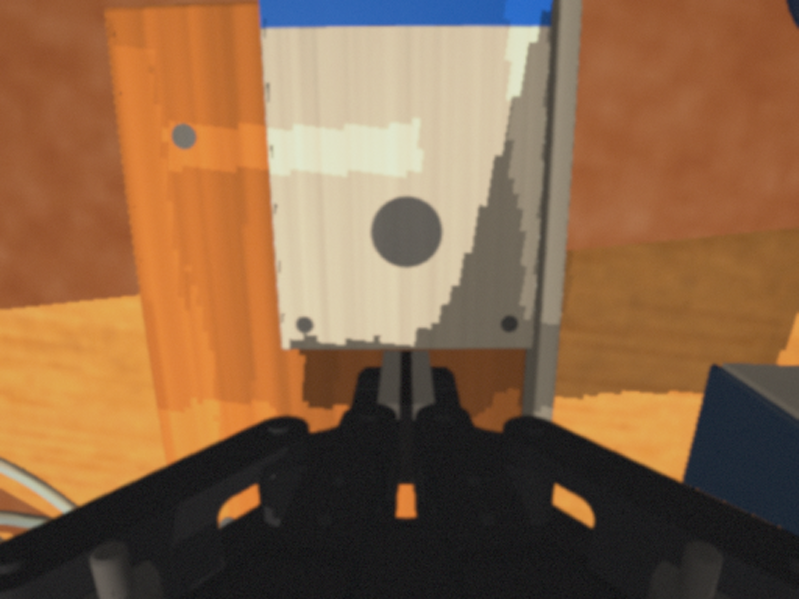

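The blue line runs from (262,27) to (550,24) and the board's end edge from (107,9) to (258,3). The panel's far end is at (285,348)–(530,348).

```bash
python3 - <<'E'
from h import *
import pickle
c=pickle.load(open("w3.pkl","rb")); k=1/1.56
for n,uv,z in [("line",[(262,27),(550,24)],56),("far",[(285,348),(530,348)],56),("right side",[(264,60),(284,340)],56),("edge",[(107,9),(258,3)],50),("fence top inner",[(553,20),(527,400)],62)]:
    P=at_z(c,np.array(uv)*k,z); print(n,[toL(p).round(1).tolist() for p in P])
E
```

```text
line [[-92.5, -20.3], [-93.2, 53.6]]
far [[-4.8, -19.3], [-4.8, 53.6]]
right side [[-84.4, -20.2], [-7.3, -19.4]]
edge [[-99.7, -64.2], [-99.9, -22.6]]
fence top inner [[-92.7, 52.7], [9.2, 52.3]]
```

```bash
python3 - <<'E'
from h import *
import pickle
Z=71.8
h=bot.servo_line(L(-1,17.5,Z),speed=15,until_force=10); st(h)
bot.servo_line(L(10,17.5,Z),speed=40)
bot.servo_line(L(10,17.5,95),speed=80)
bot.servo_line(L(-68,-42,95),speed=120)
bot.servo_line(L(-68,-42,Z),speed=50); st("down")
h=bot.servo_line(L(-68,-22,Z),speed=12,until_force=6); st(h)
bot.servo_line(L(-68,-42,Z),speed=40)
bot.servo_line(L(-68,-42,130),speed=100)
bot.move_to(L(-55,10,300),Q); st("view")
c=cam("wrist"); pickle.dump(c,open("w4.pkl","wb"))
cv2.imwrite("pics/w4.png",cv2.resize(c["image"][20:340,110:470],None,fx=1.8,fy=1.8,interpolation=cv2.INTER_CUBIC))
E
```

```text
False 15.83 [-1.2 17.6] 71.73 [-0.01 -0.05 -0.57]
down 18.28 [-68. -42.] 71.71 [ 0.06 -0.75  0.1 ]
True 19.49 [-68.  -26.4] 71.74 [-0.11 -3.22  3.47]
view 21.51 [-55.2   9.9] 298.75 [ 0.38 -0.79 -0.43]
```

View pics/w4.png

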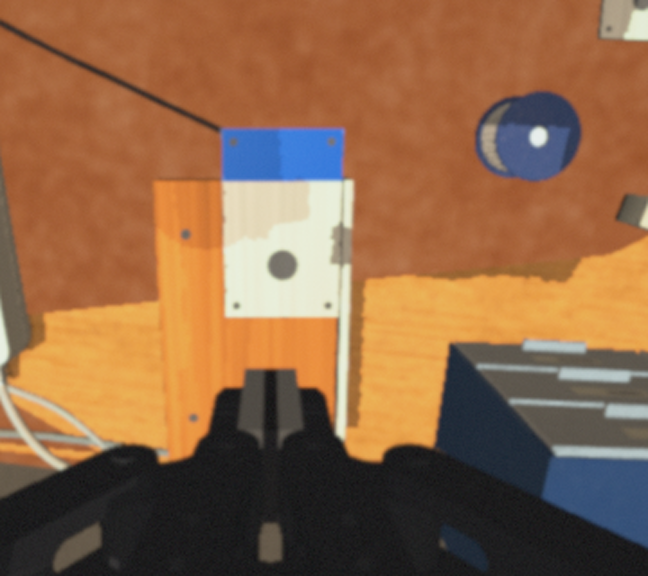

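The panel is flat and square against the fence. Its blue line, (222,180)–(344,180), lies on the board's end edge at (155,181)–(222,180). Pixel agreement is within about 1–2 mm, and the hand is clear.

```bash
python3 -c "
from rig import bot
print(bot.finish_job())"
```

```text
the job is handed in; nothing more can be done
None
```

I pushed the panel into place and handed the job in after about 21.5 s of robot time. In the last picture it lies flat and square against the fence, its blue line over the board's end edge to within about 2 mm, and the hand is clear; no verdict came back.

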